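Take the brass weight out of the draught-shield chamber

ROBOT

A 6-joint arm with a two-finger parallel gripper is mounted at the origin on a cart in front of the work surface, level with it; the furniture and walls round the work are solid. World frame = base frame: x ahead of the robot, y to its left, z up, the work surface at z = 0. Lengths are in mm, angles in degrees, forces in N, time in s.
With the tool pointing down it reaches from about 350 to 975 mm from the base axis. Payload 17.4 kg.
Tool frame: the origin (TCP) lies midway between the tips of the shut fingers; the grasp point (between the pads) lies 19 mm behind it; x points along the fingers, y is the direction in which the jaws open and shut, and the axes are right-handed (so a half turn about x gives the same grasp; the last joint's range is limited). The gripper opens to 85 mm and grips with 20 to 120 N. Pads are 22 mm wide; open, the fingers measure 114 mm over their backs; the gripper's body (76 mm by 85 mm) begins 54 mm behind the grasp point. The pads swing forward as they close: fully open they stand 13 mm farther back than shut.
Start: joints at [62.521, 6.646, 82.598, -0, 90.757, -2.166], TCP at [288.616, 610.191, 231.303] pointing down, gripper open.
Joint ranges: [-162.19, 162.19], [-47.58, 125.68], [4.15, 143.07], [-65.23, 245.23], [0.69, 171.88], [-170.13, 170.13]. Speed limits (degrees/s): [108.29, 108.29, 127.2, 180, 180, 180].

INTERFACE

Orientations are given as [roll, pitch, yaw] about the fixed x, y, z axes, in that order (R = Rz(yaw) Ry(pitch) Rx(roll)).
In Python, from station import get_obs, read_camera, finish_job gives the robot as it stands.
- The arm moves only by the tool step_arm, never from a script. Its argument "steps" is text: rows parted by semicolons, each of 6 numbers parted by spaces: the shift along the tool's x, y, z in mm, then the turn, a rotation vector about the tool's x, y, z in degrees. In form: tx ty tz ax ay az; .... A call has 1 to 8 rows; each row shifts and turns the commanded pose from where the row before left it, along the tool's axes as they then stand; what a row does not reach is not made up. A row lasts 1/10 s, in which the tool goes at most 50 mm and 8.59 degrees, less where a joint would pass 70% of its speed; a pose out of reach is approached as far as the arm can. A call is refused whole if a number of a shift passes 50 or a number of a turn 8.59, either way. A call with a gripper value outside its range is refused whole. "grip" is the gripper's target within -1 to 1 (shut at 1, half-way at 0, fully open at -1), set as the call begins (left out, the last holds). The fingers move at their own pace and stop on an object; "force" is the grip in N (left out, the last holds). Time passes only in rows, so rows that do not move let the fingers close. It gives the time, the measured TCP pose, the force and the opening at its end, in the units of the state.
- get_obs(): the state, without advancing time (a new reading comes with each control period).
- read_camera(name): name is "side" or "top"; returns a dict with "pixels" (480x640x3 uint8, red, green, blue), "fx", "fy", "cx", "cy" (pixels), "pose" (4x4, takes a point from camera to world coordinates). Camera axes: x right, y down, z forward; pixel columns grow to the right and rows downward; lengths in mm; the calibration is good to about 2 mm. A picture is of the moment at which its call begins. There is no depth.
- finish_job(): hands the job in, once; it reports no verdict.
The state is a dict: "time_s": time; "joint_pos": joint angles; "dq": joint speeds; "tau": joint torques, N m; "position": TCP position; "eef_rot": TCP orientation; "contact_force": force on the tool from outside, world axes, zero at the start; "ft_torque": the same for the moment, N m; "finger_gap": opening from 0.0 (shut) to 1.0 (fully open).
Only numpy, scipy, OpenCV 4.12 (cv2) and the standard library are available. Lean on these libraries where they do the work, as an engineer would, in place of code of your own. Each camera call takes 0.05 s, during which the arm holds its last target. There are 200 camera calls.

TASK

One brass weight stands on the slim pedestal inside the clear-walled chamber. Reach down through the round port in the chamber's top plate, lift that weight out and stand it upright in the empty half of the blue tray. Set it down gently rather than dropping it, do not knock hard against the chamber, and leave the spare weight that is already in the tray where it is.

Things in the scene. Friction and masses are not known exactly. Their poses are not given: they have to be found in the camera images.
- weight_center (a point): Centre, 20 mm above its underside, of the brass weight to move; it starts standing on the pedestal in the chamber. A cylinder 30 mm in diameter and 28 mm high with a thin neck and a round 14 mm knob above, 40 mm tall in all, about 0.1 kg; z up along its axis. Grip it from above across the 30 mm body. The spare weight looks just the same.
- chamber: Fixed chamber, 160 x 160 mm, 150 mm high: clear walls, 5 mm aluminium top plate. Origin: centre of its underside, on the table; z up. Over it, a round 120 mm port through the top plate, the only opening, and a fixed pedestal with a 28 mm wide head 100 mm above the table: the weight's centre starts 30 mm below the plate's upper face. Fingers opened part way (about 50 mm) and centred pass the port.
- tray_free (a point): Middle of the empty half of the blue tray, on its floor, 2 mm above the table. The fixed tray is 140 mm (x) by 200 mm (y) with a rim 22 mm high; axes along its sides, z up. The empty half reaches 68 mm from here either way along x and 48 mm either way along y (tray end wall towards -y). The half towards +y holds a spare weight, a bush and a gear.
- spare_center (a point): Centre, 20 mm above its underside, of the spare brass weight standing in the filled half of the tray; same shape and size as the one in the chamber. To be left alone.
Not all that is in view belongs to the job. Leave any purple or red look-alike of the part that bears weight_center alone.

How it is judged:
By the outcome, as a careful person would: the job done as asked, in the order asked, and still so for the second after the job is handed in, with the robot touching nothing.
It also fails if it takes over 42 s, if anything falls off the work surface, if the arm or the gripper's body presses on something with over 40 N, if the wrist force passes 120 N, or if a joint passes its speed limit or range.

## Working session

There is one attempt and no reset: what is moved stays moved. The work goes in short steps, Python scripts to look and compute and a tool call to move; the robot and the scene stay as the last step left them, time stands still between calls to the robot, and variables do not carry over. Pictures are saved under pics/ and viewed, about 8 in all and at most 12, crops included, and the job is handed in when it is done.

Besides the shell and the picture viewer there is one more tool, called as name(argument=value, ...), one argument or row to a line, values as JSON. step_arm: Moves the arm, as the interface text tells. Its arguments: {"type":"object","properties":{"steps":{"type":"string"},"grip":{"type":"number"},"force":{"type":"number"}},"required":["steps"]}

```bash
mkdir -p pics
python3 - <<'E'
from station import *
import cv2,numpy as np
for n in("top","side"):
    c=read_camera(n); cv2.imwrite(f"pics/{n}0.png",c["pixels"][:,:,::-1]); print(n,c["fx"],c["fy"],c["cx"],c["cy"]);print(np.round(c["pose"],4).tolist())
print(get_obs())
E
```

```text
top 598.5804607280801 598.5804607280801 323.19574421293885 250.4343359934104
[[0.0305, -0.9973, 0.0669, 464.6301], [-0.9995, -0.0309, -0.0055, 23.3035], [0.0076, -0.0667, -0.9977, 1240.0635], [0.0, 0.0, 0.0, 1.0]]
side 622.5076708714557 622.5076708714557 322.43810793621924 232.99205987418247
[[0.5786, 0.6586, -0.4811, 1212.968], [0.8154, -0.4564, 0.3561, -466.891], [0.0149, -0.5983, -0.8011, 1196.392], [0.0, 0.0, 0.0, 1.0]]
{'time_s': 0.1, 'joint_pos': array([ 6.25209218e+01,  6.67161899e+00,  8.26316316e+01, -5.99515687e-04,
        9.07547377e+01, -2.16650283e+00]), 'dq': array([ 0.0717599 , -0.10069163,  0.04239663, -0.13838127,  0.05200932,
       -0.00350665]), 'tau': array([ 2.18617693e-03, -7.33670068e+01, -6.33784103e+01, -8.57887107e-05,
        5.24126081e-03, -9.24607207e-05]), 'position': array([288.5451166 , 610.04158638, 230.63624246]), 'eef_rot': array([ -91.57421059,   89.9420087 , -116.88679354]), 'contact_force': array([ 0.17641357, -0.08162669,  0.19287074]), 'ft_torque': array([-0.00523055, -0.01521835,  0.01829284]), 'finger_gap': 0.9991766732277492}
```

View pics/top0.png

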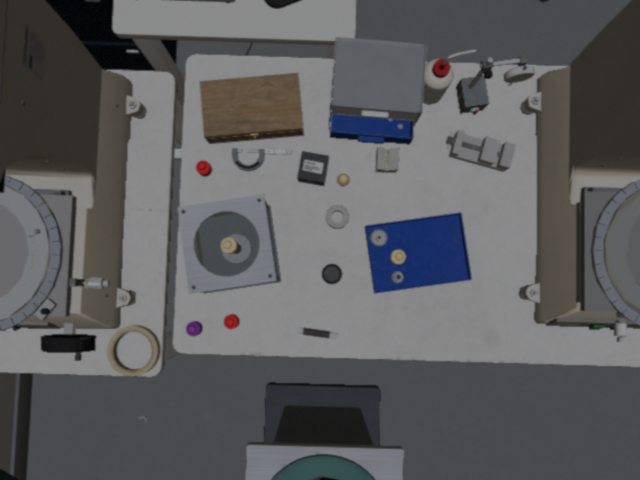

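View pics/side0.png

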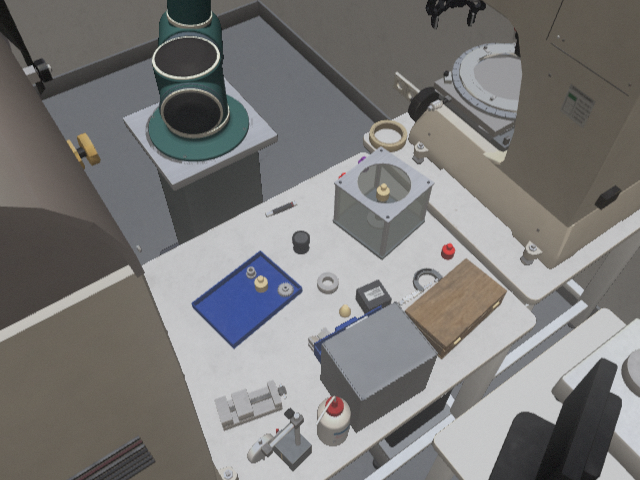

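The top view shows the weight in the port at about (229,245), the tray spanning (365-470, 212-292) with the spare at (398,257). The side view shows the weight at (383,190) and the tray's empty half at its left/lower end. Next I'll zoom in on these.

Run:
```python
import cv2,numpy as np
t=cv2.imread("pics/top0.png");s=cv2.imread("pics/side0.png")
f=lambda im,x,y,w,h:cv2.resize(im[y:y+h,x:x+w],None,fx=4,fy=4,interpolation=cv2.INTER_CUBIC)
a=np.hstack([f(t,178,192,100,104),f(s,330,144,100,104)]);cv2.imwrite("pics/c1.png",a)
a=np.hstack([f(t,362,206,110,92),f(s,190,250,90,92)]);cv2.imwrite("pics/c2.png",a)
```

```text
(no output)
```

View pics/c1.png

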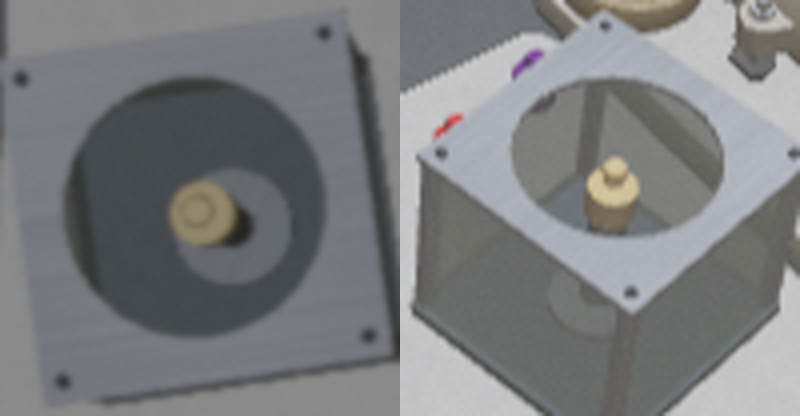

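View pics/c2.png

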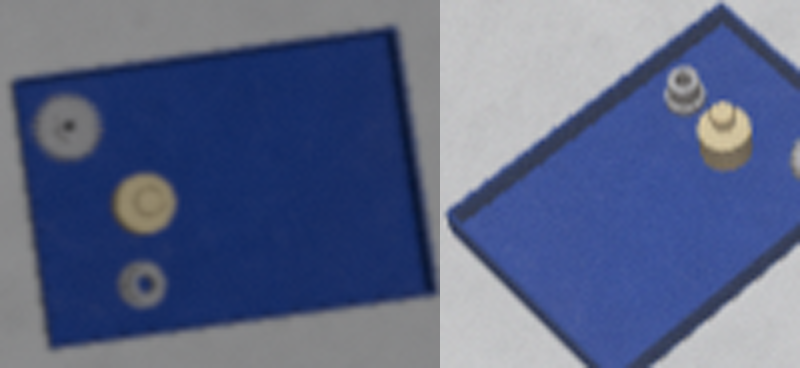

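Both crops are clear:
- **Chamber:** the knob is at top-crop (198,211) and side-crop (214,168). The port centre is at (194,207).
- **Tray:** its corners are at (12,80), (396,28), (437,294) and (51,348). The spare's knob is at (149,201).

```bash
cat > h.py <<'E'
import numpy as np
from station import *
C={n:read_camera(n) for n in("top","side")}
def ray(n,u,v):
    c=C[n];P=np.array(c["pose"]);return P[:3,3],P[:3,:3]@[(u-c["cx"])/c["fx"],(v-c["cy"])/c["fy"],1]
def at(n,u,v,z):
    o,d=ray(n,u,v);return o+d*(z-o[2])/d[2]
E
python3 - <<'E'
from h import *
np.set_printoptions(precision=1,suppress=True)
k=lambda x,y,ox,oy:(x/4+ox-.4,y/4+oy-.4)
T=lambda x,y,z:at("top",*k(x,y,178,192),z)
S=lambda x,y,z:at("side",*k(x,y,330,144),z)
T2=lambda x,y,z:at("top",*k(x,y,362,206),z)
S2=lambda x,y,z:at("side",*k(x,y,190,250),z)
print("knob",T(198,211,133),S(214,168,133),"body top",T(202,213,128))
print("port",T(194,207,149),S(217,156,149))
cs=[T(5,62,150),T(345,10,150),T(395,356,150),T(45,404,150)];print("plate",*cs,"mean",np.mean(cs,0))
cs=[T2(12,80,22),T2(396,28,22),T2(437,294,22),T2(51,348,22)];print("tray",*cs)
print("mean",np.mean(cs,0),"len",np.linalg.norm(cs[0]-cs[1]),np.linalg.norm(cs[1]-cs[2]))
y=(cs[0]-cs[1]+cs[3]-cs[2])[:2];y/=np.linalg.norm(y);print("yaxis",y,"yaw",np.degrees(np.arctan2(-y[0],y[1])))
print("free",np.mean(cs,0)[:2]-50*y)
print("side tray corners",S2(8,215,22),S2(283,5,22))
print("spare",T2(149,201,35),S2(283,117,35))
o=get_obs();print(o["time_s"],o["position"],o["eef_rot"])
from scipy.spatial.transform import Rotation as R
print(R.from_euler("xyz",o["eef_rot"],degrees=True).as_matrix())
E
```

```text
knob [544.7 195.5 133. ] [543.4 196.3 133. ] body top [544.2 194.4 128. ]
port [545.3 194.9 149. ] [547.5 193.3 149. ]
plate [609.  283.8 150. ] [638.  129.3 150. ] [480.2 100.7 150. ] [453.6 258.5 150. ] mean [545.2 193.1 150. ]
tray [599.9 -66.6  22. ] [ 632.8 -262.8   22. ] [ 497.2 -285.8   22. ] [463.8 -89.9  22. ]
mean [ 548.4 -176.3   22. ] len 199.03818872118265 137.60145827248726
yaxis [-0.2  1. ] yaw 9.604365803766338
free [ 556.7 -225.6]
side tray corners [ 501.4 -287.6   22. ] [468.1 -92.1  22. ]
spare [ 539.2 -136.3   35. ] [ 540.4 -136.1   35. ]
0.2 [288.6 610.1 230.8] [ -91.    90.  -116.3]
[[-0.   0.4  0.9]
 [-0.   0.9 -0.4]
 [-1.  -0.  -0. ]]
```

```bash
cat >> h.py <<'E'
from scipy.spatial.transform import Rotation as Rn
def togo(x,y,z):
    o=get_obs();R=Rn.from_euler("xyz",o["eef_rot"],degrees=True).as_matrix()
    return np.round(R.T@(np.array([x,y,z])-o["position"]),1)
E
python3 - <<'E'
from h import *
def tri(a,b):
    A=[];B=[]
    for n,p in(("top",a),("side",b)):
        o,d=ray(n,*p);d/=np.linalg.norm(d);M=np.eye(3)-np.outer(d,d);A.append(M);B.append(M@o)
    return np.linalg.lstsq(np.vstack(A),np.hstack(B),rcond=None)[0].round()
print("knob",tri((70,343),(428,100)),"turntable near rim",tri((60,250),(500,112)),"foot",tri((123,297),(420,150)))
c=C["side"];P=np.linalg.inv(c["pose"]);p=(P@np.append(get_obs()["position"],1))[:3];print("tcp in side",c["fx"]*p[0]/p[2]+c["cx"],c["fy"]*p[1]/p[2]+c["cy"])
print(togo(288,350,330),togo(544.3,195.5,260))
E
```

```text
knob [355. 494. 100.] turntable near rim [540. 509. 182.] foot [439. 415.  33.]
tcp in side 450.289621132564 29.829739143591695
[ -98.9 -235.5  110.7] [ -28.9 -265.5  408.4]
```

step_arm(
  steps="-35 0 0 0 0 0; -35 -10 5 0 0 0; -30 -30 14 0 0 0; 0 -40 19 0 0 0; 0 -40 19 0 0 0; 0 -40 19 0 0 0; 0 -40 19 0 0 0; 0 -35 16 0 0 0",
  grip=-0.15,
  force=40,
)

```text
time_s: 1.1
position: [288.1, 348.4, 331.3]
eef_rot: [56.5, 90.0, 31.2]
contact_force: [0.5, -0.2, 0.8]
finger_gap: 0.575
```

```bash
python3 -c "
from h import *
o=get_obs();print(o['time_s'],o['position'],o['eef_rot'],o['finger_gap'],togo(544.3,195.5,260))"
```

```text
1.2 [288.37103899 347.33827073 332.47927768] [61.67104647 89.85616349 36.2305223 ] 0.5763508372620675 [ 72.8 -27.3 296.3]
```

step_arm(
  steps="0 -3 30 0 0 0; 0 -4 40 0 0 0; 0 -4 45 0 0 0; 10 -4 45 0 0 0; 20 -4 45 0 0 0; 20 -4 45 0 0 0; 15 -3 30 0 0 0; 8 -2 16 0 0 0",
)

```text
time_s: 2.0
position: [545.6, 197.3, 256.0]
eef_rot: [-135.7, 89.9, -161.1]
contact_force: [-0.4, -0.1, 1.2]
finger_gap: 0.575
```

Run:
```python
from h import *
import cv2
C=None
import h
for i in range(1): h.C={n:read_camera(n) for n in("top","side")}
o=get_obs();print(o['time_s'],o['position'],o['eef_rot'],togo(544.3,195.5,103))
t,s=[h.C[n]["pixels"][:,:,::-1] for n in("top","side")]
f=lambda im,x,y,w,hh:cv2.resize(im[y:y+hh,x:x+w],None,fx=2.5,fy=2.5,interpolation=cv2.INTER_CUBIC)
cv2.imwrite("pics/a1.png",np.hstack([f(t,150,170,150,180),f(s,310,80,150,180)]))
```

```text
2.2 [543.78599221 199.11347907 258.76857353] [113.71499909  89.9824013   88.41180282] [155.8  -3.1   2. ]
```

View pics/a1.png

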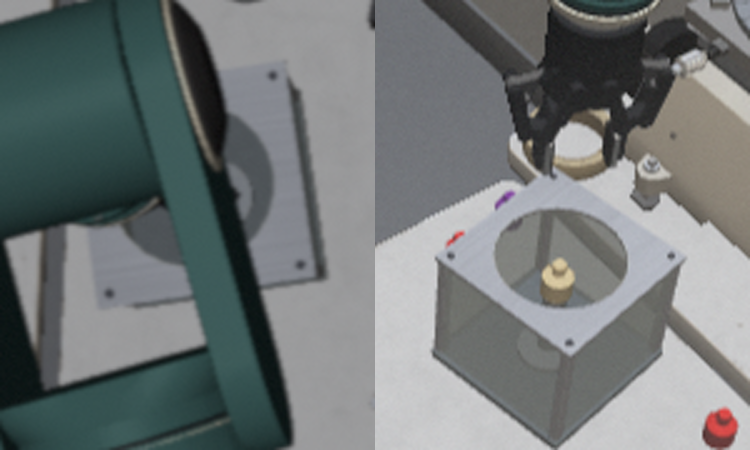

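The gripper stands over the port, with the fingers at crop (545,155) and (612,150). The weight is at (558,282) and undisturbed. I'll go down now.

step_arm(
  steps="15 -2 1 0 0 0; 25 -1 1 0 0 0; 25 0 0 0 0 0; 20 0 0 0 0 0; 10 0 0 0 0 0; 0 0 0 0 0 0; 0 0 0 0 0 0",
)

```text
time_s: 2.9
position: [544.6, 195.2, 164.3]
eef_rot: [44.2, 89.9, 18.9]
contact_force: [-0.2, -0.1, -0.7]
finger_gap: 0.576
```

```bash
python3 -c "
import h
from h import *
o=get_obs();print(o['time_s'],o['position'],o['contact_force'],togo(544.3,195.5,103))
import cv2
cv2.imwrite('pics/a2.png',cv2.resize(h.C['side']['pixels'][120:270,310:460,::-1],None,fx=4,fy=4))"
```

```text
3.0 [544.94833917 195.149678   164.65602709] [-0.3858741  -0.1562619   1.02193782] [61.7 -0.  -0.8]
```

View pics/a2.png

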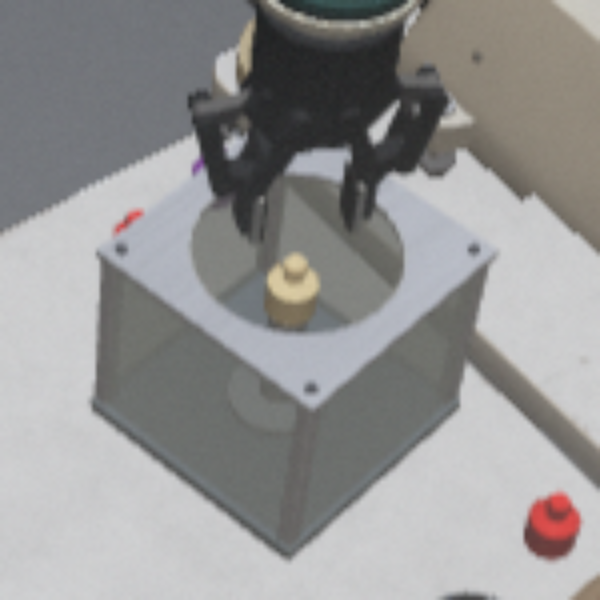

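The fingers straddle the weight and sit inside the port outline. The weight knob is at (295,268). I'll go on down in smaller steps.

step_arm(
  steps="10 0 -1 0 0 0; 12 0 0 0 0 0; 12 0 0 0 0 0; 8 0 0 0 0 0; 5 0 0 0 0 0; 0 0 0 0 0 0; 0 0 0 0 0 0",
)

```text
time_s: 3.7
position: [543.9, 195.3, 116.5]
eef_rot: [50.6, 90.0, 25.3]
contact_force: [0.5, -0.1, 0.3]
finger_gap: 0.573
```

```bash
python3 -c "
import h
from h import *
o=get_obs();print(o['time_s'],o['position'],o['contact_force'],togo(544.3,195.5,103))
import cv2
cv2.imwrite('pics/a3.png',cv2.resize(h.C['side']['pixels'][120:270,310:460,::-1],None,fx=4,fy=4))"
```

```text
3.8 [543.95176949 195.33591564 116.83578868] [-0.11610409  0.43152173 -0.32063032] [13.8  0.3  0.2]
```

View pics/a3.png

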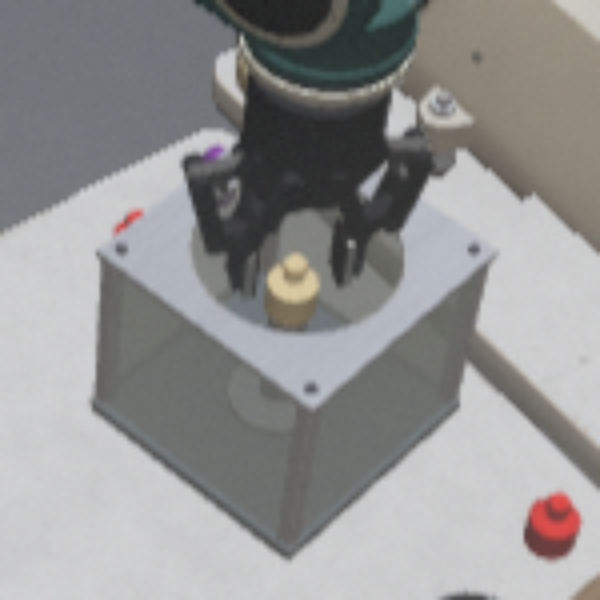

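The tips are now at (245,290) and (345,280), symmetric about the knob at (295,268), and there is no contact force. Now the last 13 mm, then close.

step_arm(
  steps="7 0 0 0 0 0; 6 0 0 0 0 0; 0 0 0 0 0 0; 0 0 0 0 0 0",
)

```text
time_s: 4.2
position: [543.6, 195.3, 103.0]
eef_rot: [-139.0, 90.0, -164.3]
contact_force: [1.0, 0.5, -0.4]
finger_gap: 0.576
```

step_arm(
  steps="0 0 0 0 0 0; 0 0 0 0 0 0; 0 0 0 0 0 0; 0 0 0 0 0 0; 0 0 0 0 0 0; 0 0 0 0 0 0",
  grip=1,
  force=40,
)

```text
time_s: 4.8
position: [543.9, 195.4, 103.8]
eef_rot: [49.4, 90.0, 24.1]
contact_force: [-0.8, 0.7, 5.8]
finger_gap: 0.317
```

step_arm(
  steps="-3 0 0 0 0 0; -8 0 0 0 0 0; -15 0 0 0 0 0; -20 0 0 0 0 0; -20 0 0 0 0 0; -15 0 0 0 0 0; -8 0 0 0 0 0; 0 0 0 0 0 0",
)

```text
time_s: 5.6
position: [544.0, 195.4, 193.6]
eef_rot: [41.9, 89.9, 16.6]
contact_force: [-0.2, -0.1, -1.0]
finger_gap: 0.314
```

```bash
python3 -c "
import h
from h import *
o=get_obs();print(o['time_s'],o['position'],o['contact_force'],o['finger_gap'])
import cv2
cv2.imwrite('pics/a4.png',cv2.resize(h.C['side']['pixels'][80:230,310:460,::-1],None,fx=4,fy=4))"
```

```text
5.7 [543.5125247  195.22891019 191.63317507] [-0.32214461  0.13211799 -1.53055987] 0.3145221256638892
```

View pics/a4.png

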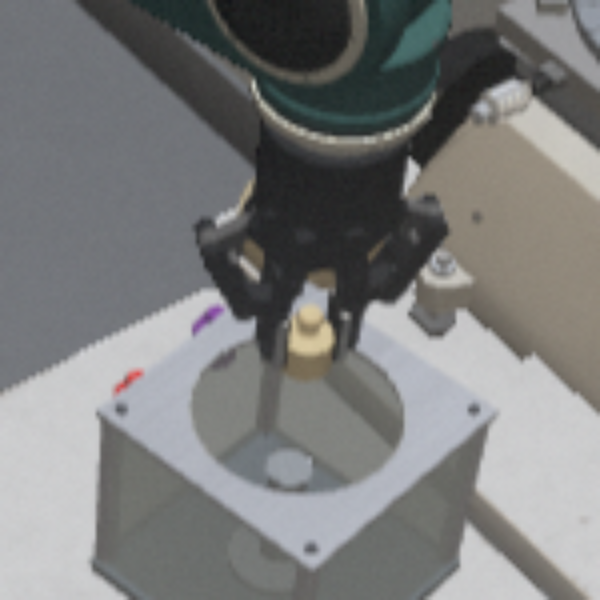

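The weight is upright between the pads at (310,345), and the pedestal head at (290,468) is bare. Next: raise clear of the plate and cross to the tray.

step_arm(
  steps="-15 0 0 0 0 0; -25 0 0 0 0 0; -20 -10 5 0 0 0; 0 -20 10 0 0 0; 0 -30 15 0 0 0; 0 -35 18 0 0 0; 0 -35 18 0 0 0; 0 -35 18 0 0 0",
)

```text
time_s: 6.5
position: [548.8, 8.8, 252.8]
eef_rot: [-152.6, 90.0, -177.9]
contact_force: [0.9, 0.2, -0.7]
finger_gap: 0.312
```

step_arm(
  steps="0 -35 18 0 0 0; 0 -35 18 0 0 0; 0 -35 18 0 0 0; 0 -35 18 0 0 0; 0 -30 15 0 0 0; 0 -20 10 0 0 0; 0 -12 6 0 0 0; 0 -8 4 0 0 0",
)

```text
time_s: 7.3
position: [556.0, -226.1, 252.4]
eef_rot: [170.4, 90.0, 145.1]
contact_force: [0.6, -0.3, -1.1]
finger_gap: 0.315
```

```bash
python3 -c "
from h import *
o=get_obs();print(o['time_s'],o['position'],o['contact_force'],o['finger_gap'],togo(556.7,-225.6,60))"
```

```text
7.4 [ 556.07453667 -225.63711642  252.32465486] [-1.02769155  0.05901973 -1.4757884 ] 0.3187096459304431 [192.3   0.3   0.6]
```

step_arm(
  steps="15 0 1 0 0 0; 30 0 0 0 0 0; 40 0 0 0 0 0; 40 0 0 0 0 0; 40 0 0 0 0 0; 30 0 0 0 0 0; 17 0 0 0 0 0; 10 0 0 0 0 0",
)

```text
time_s: 8.2
position: [556.5, -224.9, 28.7]
eef_rot: [177.0, 89.9, 151.7]
contact_force: [0.1, 0.1, -0.8]
finger_gap: 0.314
```

```bash
python3 -c "
import h
from h import *
o=get_obs();print(o['time_s'],o['position'],o['contact_force'],o['finger_gap'],togo(556.7,-225.6,5.4))
import cv2
cv2.imwrite('pics/a5.png',cv2.resize(h.C['side']['pixels'][220:360,170:320,::-1],None,fx=4,fy=4))"
```

```text
8.3 [ 556.80136711 -225.31657716   29.64994771] [ 0.19367387 -0.45983495 -1.82956898] 0.315015607687563 [24.2 -0.3  0.1]
```

View pics/a5.png

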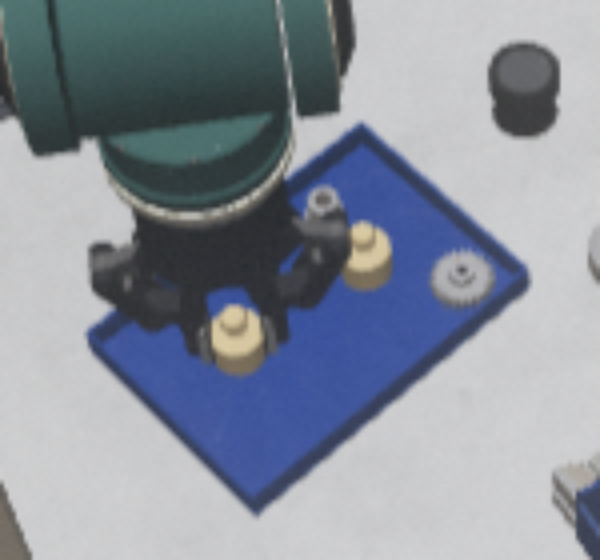

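The weight hangs upright over the middle of the empty half at (237,340). The spare at (365,258) is clear of the fingers. I'll lower slowly.

step_arm(
  steps="7 0 0 0 0 0; 7 0 0 0 0 0; 4 0 0 0 0 0; 2 0 0 0 0 0; 1 0 0 0 0 0; 0 0 0 0 0 0; 0 0 0 0 0 0",
)

```text
time_s: 9.0
position: [557.1, -225.9, 9.6]
eef_rot: [1.2, 90.0, -24.1]
contact_force: [0.3, -0.8, -1.1]
finger_gap: 0.315
```

step_arm(
  steps="1 0 0 0 0 0; 0 0 0 0 0 0; 0 0 0 0 0 0",
)

```text
time_s: 9.3
position: [556.9, -225.8, 8.3]
eef_rot: [-54.8, 90.0, -80.1]
contact_force: [0.6, -1.2, -1.4]
finger_gap: 0.318
```

step_arm(
  steps="1 0 0 0 0 0; 0 0 0 0 0 0; 0 0 0 0 0 0",
)

```text
time_s: 9.6
position: [556.9, -225.8, 7.3]
eef_rot: [-110.2, 90.0, -135.5]
contact_force: [0.4, 0.4, -0.7]
finger_gap: 0.315
```

step_arm(
  steps="1 0 0 0 0 0; 0 0 0 0 0 0; 0 0 0 0 0 0",
)

```text
time_s: 9.9
position: [557.0, -225.8, 6.4]
eef_rot: [7.2, 90.0, -18.1]
contact_force: [0.6, 0.4, -0.4]
finger_gap: 0.314
```

step_arm(
  steps="0.7 0 0 0 0 0; 0 0 0 0 0 0; 0 0 0 0 0 0",
)

```text
time_s: 10.2
position: [557.0, -225.9, 6.2]
eef_rot: [-2.9, 90.0, -28.2]
contact_force: [-4.4, 2.3, 7.5]
finger_gap: 0.314
```

step_arm(
  steps="0.5 0 0 0 0 0; 0 0 0 0 0 0; 0 0 0 0 0 0",
)

```text
time_s: 10.5
position: [557.1, -225.9, 6.2]
eef_rot: [-4.0, 90.0, -29.3]
contact_force: [-7.1, 2.4, 12.6]
finger_gap: 0.316
```

Contact: +12.6 N up. I'll ease off 0.5 mm and open part way.

step_arm(
  steps="-0.5 0 0 0 0 0; 0 0 0 0 0 0",
)

```text
time_s: 10.7
position: [557.1, -225.9, 6.3]
eef_rot: [-0.5, 90.0, -25.8]
contact_force: [-2.9, 2.2, 7.7]
finger_gap: 0.315
```

step_arm(
  steps="0 0 0 0 0 0; 0 0 0 0 0 0; 0 0 0 0 0 0; 0 0 0 0 0 0; 0 0 0 0 0 0",
  grip=-0.05,
)

```text
time_s: 11.2
position: [556.9, -225.8, 5.5]
eef_rot: [-158.3, 90.0, 176.4]
contact_force: [-1.1, 0.3, -0.3]
finger_gap: 0.524
```

step_arm(
  steps="-5 0 0 0 0 0; -10 0 0 0 0 0; -20 0 0 0 0 0; -30 0 0 0 0 0; -30 0 0 0 0 0; -30 0 0 0 0 0; -20 0 0 0 0 0; -10 0 0 0 0 0",
)

```text
time_s: 12.0
position: [557.5, -226.0, 163.8]
eef_rot: [0.8, 89.8, -24.5]
contact_force: [0.2, -0.2, 0.5]
finger_gap: 0.528
```

```bash
python3 -c "
import h
from h import *
o=get_obs();print(o['time_s'],o['position'],o['contact_force'],o['finger_gap'])
import cv2
cv2.imwrite('pics/a6.png',cv2.resize(h.C['side']['pixels'][220:360,170:320,::-1],None,fx=4,fy=4))"
```

```text
12.1 [ 557.36821979 -225.97661627  162.31279438] [-0.42871029 -0.02089186 -0.77227622] 0.5216219561497424
```

View pics/a6.png

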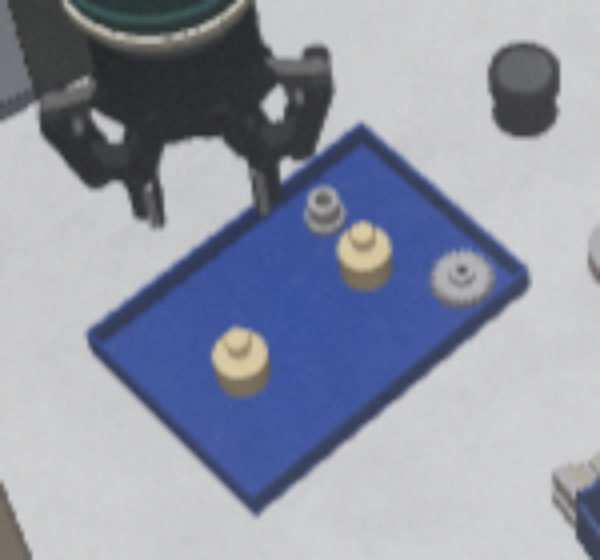

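The weight stands upright in the empty half at (240,360). The spare (364,257), bush and gear haven't moved. The gripper is well clear, so I'll hand in after a final position check.

```bash
python3 -c "
from h import *
print(at('side',170+238/4-.4,220+340/4-.4,35),at('side',170+363/4-.4,220+238/4-.4,35),get_obs()['dq'].round(2))
print(finish_job())"
```

```text
[ 557.69760503 -225.4597575    35.        ] [ 540.99288809 -136.48742918   35.        ] [ 0.02  0.69  0.58 -0.03 -0.03  0.08]
the job is handed in; nothing more can be done
None
```

I lifted the brass weight out through the port, carried it over the chamber and stood it upright in the middle of the tray's empty half. I handed the job in at about 12 s of robot time, well under the 42 s limit.

- **Position:** the last side-camera measurement puts the weight at about (557.7, -225.5), roughly 1 mm from the target of (556.7, -225.6). It looks upright in the picture.
- **Spare:** it measures about (541.0, -136.5), against (540.4, -136.1) at the start. That is within measuring error, so it has not moved. The bush and gear look undisturbed too.
- **Forces:** I never saw a sign of contact with the chamber. The highest force reading was about 13 N up, as the weight met the tray floor. Forces were only read at the end of each move, so a brief peak in between could have gone unseen.
- **At hand-in:** the gripper was open, about 160 mm above the tray and touching nothing.

No check failed or disagreed beyond the camera's stated 2 mm.

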